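# Roll the dowel pin onto the line

## Robot

A 6-joint arm with a two-finger parallel gripper is mounted at the origin on a cart in front of the work surface, level with it; the furniture and walls round the work are solid. World frame = base frame: x ahead of the robot, y to its left, z up, the work surface at z = 0. Lengths are in mm, angles in degrees, forces in N, time in s.
With the tool pointing down it reaches from about 300 to 850 mm from the base axis. Payload 4.2 kg.
Tool frame: the origin (TCP) lies at the very end of the fingers, on their centre line; the grasp point (between the pads) lies 19 mm behind it; z points along the fingers, y is the direction in which the jaws open and shut (so a half turn about z gives the same grasp; the last joint's range is limited). The gripper opens to 91 mm and grips with 3 to 60 N. Pads are 32 mm wide; open, the fingers measure 118 mm over their backs; the gripper's body (76 mm by 178 mm) begins 60 mm behind the grasp point.
Start: joints at [71.276, 18.312, 89.639, -0, 72.044, -1.146], TCP at [173.659, 548.168, 191.176] pointing down, gripper open.
Joint ranges: [-177.97, 177.97], [-48.28, 115.42], [12.27, 149.76], [-77.06, 257.06], [2.81, 150.46], [-146.56, 146.56]. Speed limits (degrees/s): [147.25, 147.25, 180, 180, 180, 180].

## Interface

Orientations are given as [roll, pitch, yaw] about the fixed x, y, z axes, in that order (R = Rz(yaw) Ry(pitch) Rx(roll)).
In Python, from workcell import env gives the robot as it stands. The module is installed in compiled form; this text tells all that it offers.
- The arm moves only by the tool arm_command, never from a script. Its argument "targets" is a list of rows, each a list of 5 numbers: the closure, from 0 (fully open) to 1 (shut), then the shift along the tool's x, y, z each as a share of 50 cm, from -1 to 1, then the turn about the tool's z as a share of pi/4 rad, from -1 to 1. A call has 1 to 8 rows; each row is the pose to reach, as a shift and turn from the pose measured when the call began, along the tool's axes at that moment; what a row does not reach only later rows make up. A row lasts 1/12 s, in which the tool goes at most 41.7 mm and 7.16 degrees, less where a joint would pass 70% of its speed; a pose out of reach is approached as far as the arm can. A call with a number of a shift or a turn outside -1 to 1 is refused whole. A call with a gripper value outside its range is refused whole. The fingers move at their own pace and stop on an object; "squeeze" is the grip in N (left out, the last holds). Time passes only in rows, so rows that repeat a pose let the fingers close. It gives the time, the measured TCP pose, the force and the opening at its end, in the units of the state.
- env.state(): the state, without advancing time (a new reading comes with each control period).
- env.grab_frame(name): name is "side" or "top"; returns the picture (400x640x3 uint8, red, green, blue); there is no depth.
- env.camera_params(name): a dict with "camera_matrix" (3x3 intrinsics, pixels), "R" (3x3) and "t" (3): a world point X has camera coordinates R X + t. Camera axes: x right, y down, z forward; pixel columns grow to the right and rows downward; lengths in mm; the calibration is good to about 2 mm. A picture is of the moment at which its call begins. camera_params takes no time and is no camera call.
- env.job_done(): hands the job in, once; it reports no verdict.
The state is a dict: "time_s": time; "qpos": joint angles; "qvel": joint speeds; "effort": joint torques, N m; "ee_pos": TCP position; "ee_rot": TCP orientation; "force": force on the tool from outside, world axes, zero at the start; "torque": the same for the moment, N m; "gripper_width": finger opening in mm.
Only numpy, scipy, OpenCV 4.12 (cv2) and the standard library are available. Lean on these libraries where they do the work, as an engineer would, in place of code of your own. Each camera call takes 0.05 s, during which the arm holds its last target.

## Task

Two ground steel dowel pins lie on the cork-faced rolling board. For the straightness check, roll the thicker one over the cork with the fingertips, without dragging it or picking it up, until it lies at rest along the ruled black line, centred over it. Leave the thinner pin, the steel block and the drill chuck where they are.

Things in the scene. Friction and masses are not known exactly. Their poses are not given: they have to be found in the camera images.
- board: Fixed plywood board, 180 mm (x) by 250 mm (y), flat on the bench, with a light brown cork face, its top 15 mm above the bench; origin at the centre of its underside, z up. Along its two 250 mm edges (x = +-81 to +-90 mm) low wooden end stops, tops 21 mm above the bench. Pins roll along its x. Turned by up to 0.15 rad.
- line (a point): Middle of the ruled black line, 6 mm wide, flat in the cork face (15 mm above the bench) and running along the board's y over its whole width at the board's x = 0. Same axes as the board.
- thick_pin: Thicker dowel pin: bright steel, 32 mm diameter, 84 mm long, 0.35 to 0.65 kg, loose. Origin at its centre, 31 mm above the bench (top 47 mm); own y is the axis, x and z turn as it rolls. Starts 40 to 60 mm from the line on either side, nearly parallel to it, at either end of the board. Let go at low speed it stops within a few mm. A finger moving on its top moves it half as far.
- thin_pin: The thinner dowel pin: plain bright steel cylinder, 20 mm in diameter, 84 mm long, loose; origin at its centre, own y is the cylinder's axis. It lies on the cork on the other side of the line and at the other end of the board; its top is 35 mm above the bench. To be left alone.
- steel_block: Dark steel block 40x62x26 mm (x, y, z), standing loose on the bench just to the left of the board (board's +y); origin under its centre. To be left alone.
- drill_chuck: Drill chuck, a short grey-white steel cylinder with a conical nose, 40 mm in diameter, 50 mm high, standing loose on the bench just to the right of the board (board's -y); origin under its centre. To be left alone.
There are look-alikes about, which are no part of the job. What is shaped like the thick_pin but orange, purple or red is not meant.

How it is judged (in metres and radians):
On the way:
1. the thicker pin has rolled: turned about its own axis by at least a quarter turn (angle between thick_pin's own z axis and vertical above 1.5 rad and height (world z) of thick_pin below 0.037 m).
At the end, for the whole second after the job is handed in: The thicker pin lies at rest on the cork, its centre within 8 mm of the middle of the line (across it) and its axis within 0.17 rad (10 degrees) of the line's direction; the thinner pin, the steel block and the drill chuck are within 15 mm of where they started (x of thick_pin in the frame of line between -0.008 and 0.008 m and y of thick_pin in the frame of line between -0.1 and 0.1 m and z of thick_pin in the frame of line between 0.013 and 0.019 m and angle between the y axis of thick_pin and the y axis of line, either way round below 0.17 rad and linear speed of thick_pin below 0.01 m/s and distance of each of thin_pin, steel_block, drill_chuck from where it was at the start of the episode below 0.015 m); the robot touches nothing.
It fails at once if the thicker pin is lifted more than 8 mm off the cork (height (world z) of thick_pin above 0.039 m).
It fails at once if the thicker pin leaves the board (height (world z) of thick_pin below 0.024 m).
It fails at once if the thinner pin is moved more than 15 mm (distance of thin_pin from where it was at the start of the episode above 0.015 m).
It fails at once if the steel block is moved more than 15 mm (distance of steel_block from where it was at the start of the episode above 0.015 m).
It fails at once if the drill chuck is moved more than 15 mm (distance of drill_chuck from where it was at the start of the episode above 0.015 m).
It also fails if it takes over 42 s, if anything falls off the work surface, if the arm or the gripper's body presses on something with over 40 N, if the wrist force passes 120 N, or if a joint passes its speed limit or range.

## Working session

There is one attempt and no reset: what is moved stays moved. The work goes in short steps, Python scripts to look and compute and a tool call to move; the robot and the scene stay as the last step left them, time stands still between calls to the robot, and variables do not carry over. Pictures are saved under pics/ and viewed, and the job is handed in when it is done.

Besides the shell and the picture viewer there is one more tool, called after ">>>" as name(argument=value, ...), one argument or row to a line, values as JSON. arm_command: Moves the arm, as the interface text tells. Shift numbers are shares of 50 cm and turn numbers shares of pi/4 rad, none past 1 either way. Its arguments: {"type":"object","properties":{"targets":{"type":"array"},"squeeze":{"type":"number"}},"required":["targets"]}

```bash
mkdir -p pics
python3 - <<'E'
from workcell import env
import cv2
for n in("top","side"):
    cv2.imwrite(f"pics/{n}0.png",env.grab_frame(n)[:,:,::-1])
    p=env.camera_params(n);print(n,p)
print(env.state())
E
```

```text
top {'camera_matrix': array([[391.99717013,   0.        , 317.31242204],
       [  0.        , 391.99717013, 195.22393067],
       [  0.        ,   0.        ,   1.        ]]), 'R': array([[-0.02109302, -0.99976759,  0.00445554],
       [-0.98145643,  0.01985703, -0.19065405],
       [ 0.19052127, -0.00839438, -0.98164718]]), 't': array([ 103.79427707,  566.52174514, 1000.23440664])}
side {'camera_matrix': array([[380.8586981 ,   0.        , 318.73869893],
       [  0.        , 380.8586981 , 196.9643228 ],
       [  0.        ,   0.        ,   1.        ]]), 'R': array([[-0.9945517 , -0.1039607 , -0.00768753],
       [-0.06167595,  0.64627421, -0.76060878],
       [ 0.08404168, -0.75599062, -0.64916499]]), 't': array([577.39962757,  20.82917979, 934.17433532])}
{'time_s': 0.1, 'qpos': array([ 7.12750002e+01,  1.83462608e+01,  8.96986894e+01, -1.35839729e-03,
        7.20439361e+01, -1.14711217e+00]), 'qvel': array([ 0.01647362, -0.09346613, -0.08214209,  0.0125309 , -0.02508073,
       -0.01236954]), 'effort': array([-5.39524499e-04, -4.13337708e+01, -2.32508433e+01,  7.28428806e-02,
        4.22040210e-02, -5.39152381e-05]), 'ee_pos': array([173.51432747, 547.68785233, 190.42652231]), 'ee_rot': array([-1.79911106e+02, -4.88137919e-04,  1.62422532e+02]), 'force': array([-0.96323858, -0.09110836, -0.30337872]), 'torque': array([0.02973672, 0.01524618, 0.02157499]), 'gripper_width': 90.86049189750896}
```

View pics/top0.png

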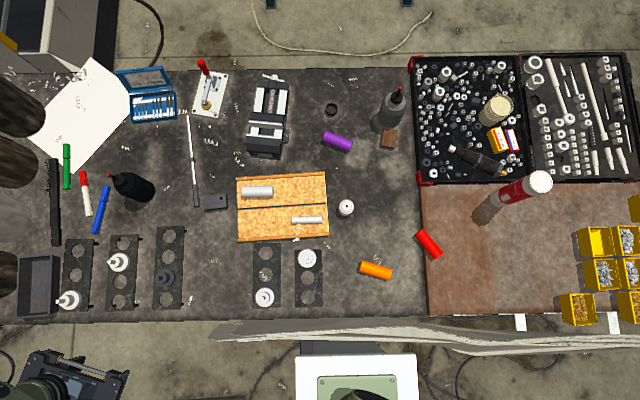

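View pics/side0.png

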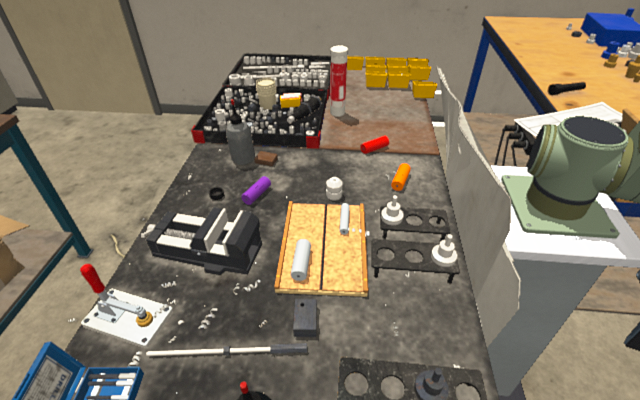

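```bash
cat > h.py <<'E'
import numpy as np,cv2
from workcell import env
def ray(n,uv,z):
    p=env.camera_params(n);R=p["R"];t=p["t"];K=p["camera_matrix"]
    d=R.T@np.linalg.inv(K)@np.array([uv[0],uv[1],1.]);c=-R.T@t
    return c+d*(z-c[2])/d[2]
def proj(n,X):
    p=env.camera_params(n);x=p["camera_matrix"]@(p["R"]@np.array(X,float)+p["t"]);return x[:2]/x[2]
E
python3 - <<'E'
import cv2
a=cv2.imread("pics/top0.png")[160:255,190:370]
cv2.imwrite("pics/tz.png",cv2.resize(a,None,fx=4.4,fy=4.4,interpolation=cv2.INTER_CUBIC))
a=cv2.imread("pics/side0.png")[170:345,260:390]
cv2.imwrite("pics/sz.png",cv2.resize(a,None,fx=3.4,fy=3.4,interpolation=cv2.INTER_CUBIC))
E
```

```text
(no output)
```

View pics/tz.png

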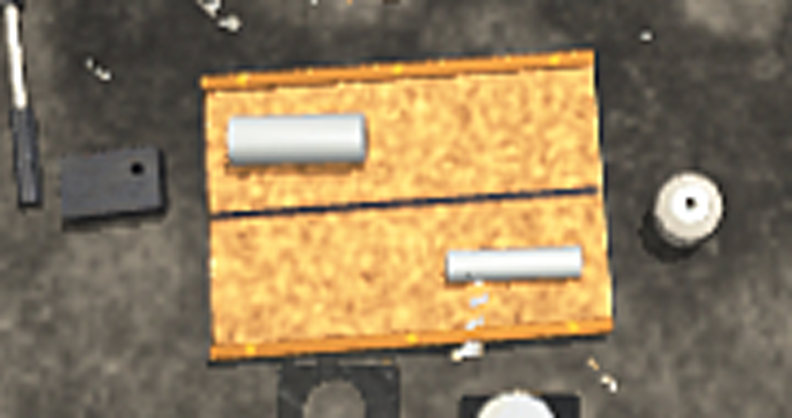

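View pics/sz.png

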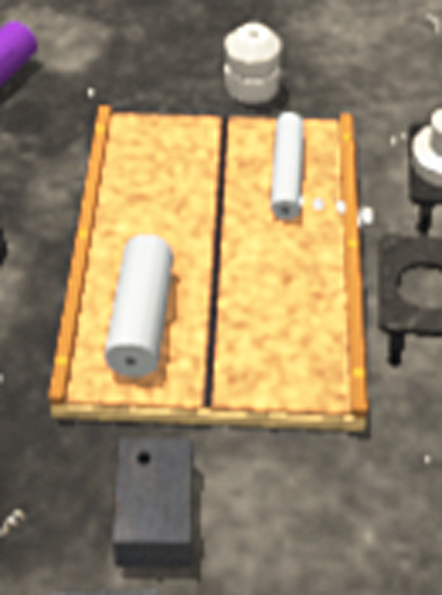

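The thick pin is at about (257,192) in the top view, at the board's +y end on the +x side of the line. The thin pin is at about (307,220), the block at (215,202) and the chuck at (346,207). Next I'll measure them.

```bash
cat >> h.py <<'E'
def measure(img,n="top",box=(236,170,331,245),verbose=True):
    x0,y0,x1,y1=box
    h=cv2.cvtColor(img,cv2.COLOR_RGB2HSV)
    m=np.zeros(img.shape[:2],np.uint8);m[y0:y1,x0:x1]=1
    pin=((h[...,1]<50)&(h[...,2]>120)&(m>0)).astype(np.uint8)
    k,lab,st,ce=cv2.connectedComponentsWithStats(pin)
    out=[]
    for i in range(1,k):
        if st[i,4]>80:
            ys,xs=np.where(lab==i); r=cv2.minAreaRect(np.stack([xs,ys],1).astype(np.float32))
            pts=cv2.boxPoints(r); e=sorted([(np.linalg.norm(pts[j]-pts[(j+1)%4]),j) for j in range(4)])
            a,b=[(pts[j]+pts[(j+1)%4])/2 for _,j in e[:2]]
            out.append((st[i,4],ce[i],a,b,r))
    dark=((h[...,2]<95)&(m>0))
    return out,dark
E
python3 - <<'E'
from h import *
img=cv2.imread("pics/top0.png")[:,:,::-1].copy()
o,d=measure(img)
for s,c,a,b,r in o:
    z=31 if s>250 else 25
    A,B=ray("top",a,z),ray("top",b,z);print(s,c,r,A,B,(A+B)/2,np.linalg.norm(A-B),np.degrees(np.arctan2(*(B-A)[:2])))
# line: per column darkest row centroid
g=cv2.cvtColor(img,cv2.COLOR_RGB2GRAY).astype(float)
P=[]
for u in range(242,324):
    ys=np.arange(197,214);
    w=np.clip(110-g[197:214,u],0,None)
    if w.sum()>10:P.append(ray("top",(u,(w*ys).sum()/w.sum()),15)[:2])
P=np.array(P);f=np.polyfit(P[:,1],P[:,0],1);print(len(P),"x=%.4f y+%.2f"%tuple(f),np.std(P[:,0]-np.polyval(f,P[:,1])),P[[0,-1]])
for n,uv in dict(block=(215,200),chuck=(346.5,206)).items():print(n,ray("top",uv,26 if n=="block" else 50))
for uv in((236.5,179),(324.5,172),(328.5,235),(238,241)):print(ray("top",uv,21))
E
```

```text
329 [257.19756839 191.06079027] ((257.0, 191.0), (10.0, 30.0), 90.0) [587.43861185 216.42224404  31.        ] [589.10482611 298.98060452  31.        ] [588.27171898 257.70142428  31.        ] 82.57517275391396 1.156201329613155
205 [306.2097561  219.54634146] ((306.07232666015625, 219.94639587402344), (7.290892124176025, 30.212257385253906), 87.1375961303711) [507.28021421  82.70733547  25.        ] [504.82339935 165.19196654  25.        ] [506.05180678 123.949651    25.        ] 82.52121121643424 -1.7060574374337951
82 x=-0.0346 y+556.08 1.7607826333224377 [[543.69031192 301.21938938]
 [553.81833041  76.37654384]]
block [566.33690872 373.7968919   26.        ]
chuck [538.28984755  14.21743848  50.        ]
[625.78065063 316.74665202  21.        ]
[641.03743433  70.19206865  21.        ]
[464.06776067  63.64764457  21.        ]
[452.89358366 309.5448538   21.        ]
```

```bash
cat >> h.py <<'E'
def line(img,n):
    g=cv2.cvtColor(img,cv2.COLOR_RGB2GRAY)
    # dark pixels within cork polygon interior
    C=np.array([[540,180]]) 
    poly=np.array([proj(n,(*p,15)) for p in ((575,300),(580,195),(590,195),(590,80),(535,80),(530,165),(480,170),(480,300))],np.int32) if 0 else np.array([proj(n,(*p,15)) for p in ((562,302),(568,80),(532,80),(525,302))],np.int32)
    m=np.zeros(g.shape,np.uint8);cv2.fillPoly(m,[poly],1)
    d=((g<95)&(m>0)).astype(np.uint8)
    k,lab,st,ce=cv2.connectedComponentsWithStats(d);i=1+np.argmax(st[1:,4])
    ys,xs=np.where(lab==i);w=110.-g[ys,xs]
    P=np.array([ray(n,(x,y),15)[:2] for x,y in zip(xs,ys)])
    vx,vy,x0,y0=cv2.fitLine(P.astype(np.float32),cv2.DIST_HUBER,0,.5,.01,.01).ravel()
    s=vx/vy;return s,x0-s*y0,len(P)   # x=s*y+c
E
python3 - <<'E'
from h import *
for n in("top","side"):
    img=cv2.imread(f"pics/{n}0.png")[:,:,::-1].copy()
    s,c,k=line(img,n);print(n,s,c,k,"x at y=258:",s*258+c)
img=cv2.imread("pics/side0.png")[:,:,::-1].copy()
o,d=measure(img,"side",(276,200,370,295))
for q in o:
    print(q);
    print([ray("side",p,31) for p in q[2:4]])
E
```

```text
top -0.047199402 557.59796 81 x at y=258: 545.42053
side -0.04987347 559.7127 129 x at y=258: 546.84534
(np.int32(244), array([344.19262295, 217.79508197]), array([344., 203.], dtype=float32), array([344., 233.], dtype=float32), ((344.0, 218.0), (30.0, 8.0), 90.0))
[array([512.42153915,  75.23181373,  31.        ]), array([507.13317226, 173.50820146,  31.        ])]
(np.int32(585), array([300.64957265, 259.40512821]), array([303.32   , 238.75998], dtype=float32), array([297.46002, 279.78   ], dtype=float32), ((300.3900146484375, 259.2699890136719), (15.556349754333496, 41.43646240234375), 8.13010311126709))
[array([592.64017961, 198.94152601,  31.        ]), array([589.36975384, 306.69482467,  31.        ])]
```

>>> arm_command(
  targets=[
    [0.5,-0.08,-0.024,0,-0.1],
    [0.5,-0.16,-0.048,0,-0.2],
    [0.5,-0.24,-0.072,0,-0.3],
    [0.5,-0.32,-0.096,0,-0.4],
    [0.5,-0.4,-0.12,0,-0.45],
    [0.5,-0.48,-0.144,0,-0.45],
    [0.5,-0.54,-0.162,0,-0.45],
    [0.5,-0.6,-0.18,0,-0.45],
  ],
)

```text
time_s: 0.77
ee_pos: [433.7, 369.5, 190.2]
ee_rot: [-179.9, -0.1, -177.4]
force: [-0.1, 0.7, -0.8]
gripper_width: 46.1
```

>>> arm_command(
  targets=[
    [0.5,-0.06,-0.045,0,0],
    [0.5,-0.12,-0.09,0,0],
    [0.5,-0.18,-0.135,0,0],
    [0.5,-0.24,-0.18,0.04,0],
    [0.5,-0.3,-0.225,0.1,0],
    [0.5,-0.32,-0.238,0.16,0],
    [0.5,-0.32,-0.238,0.2,0],
    [0.5,-0.32,-0.238,0.2,0],
  ],
)

```text
time_s: 1.43
ee_pos: [596.0, 255.1, 84.0]
ee_rot: [-179.7, -0.7, -177.5]
force: [-0.4, -0.9, 0.2]
gripper_width: 45.4
```

Run:
```python
from h import *
print({k:v for k,v in env.state().items() if k in("ee_pos","ee_rot","force","gripper_width")})
a=env.grab_frame("top")[160:255,190:370,::-1]
b=env.grab_frame("side")[150:345,230:410,::-1]
a=cv2.resize(a,(396,209));b=cv2.resize(b,(396,429));
cv2.imwrite("pics/c1.png",np.hstack([cv2.copyMakeBorder(a,0,220,0,0,0),b]))
```

```text
{'ee_pos': array([596.02935866, 255.13656417,  84.0493088 ]), 'ee_rot': array([-179.66364052,   -0.70242051, -177.51837551]), 'force': array([-0.42050446, -0.93238526,  0.22829679]), 'gripper_width': 45.399886466120016}
```

View pics/c1.png

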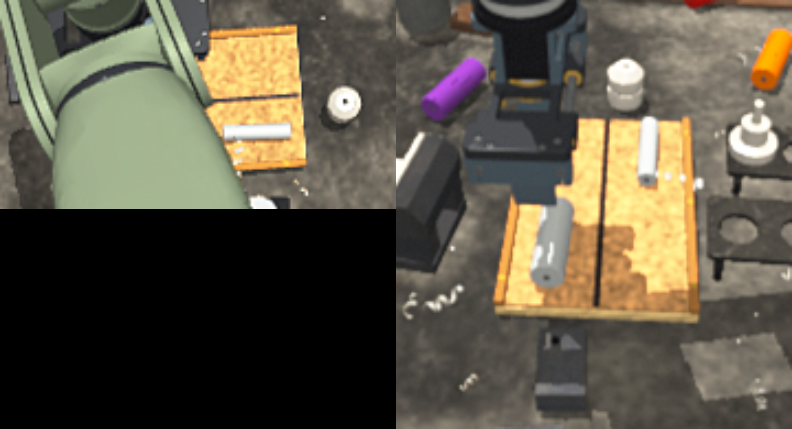

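>>> arm_command(
  targets=[
    [0.5,-0.006,0.005,0.03,0],
    [0.5,-0.006,0.005,0.05,0],
    [0.5,-0.006,0.005,0.065,0],
    [0.5,-0.006,0.005,0.068,0],
    [0.5,-0.006,0.005,0.068,0],
  ],
)

```text
time_s: 1.95
ee_pos: [600.7, 260.4, 55.8]
ee_rot: [-179.9, -0.2, -177.4]
force: [0.8, -0.2, -1.1]
gripper_width: 45.4
```

Run:
```python
from h import *
b=env.grab_frame("side")[170:300,250:400,::-1]
cv2.imwrite("pics/c2.png",cv2.resize(b,None,fx=4.6,fy=4.6,interpolation=cv2.INTER_CUBIC))
```

```text
(no output)
```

View pics/c2.png

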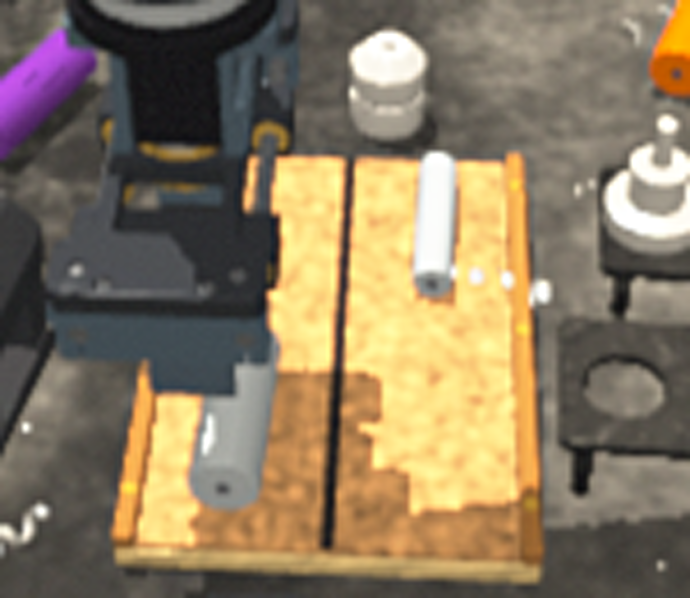

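>>> arm_command(
  targets=[
    [0.5,0.01,-0.002,0.005,0],
    [0.5,0.01,-0.002,0.01,0],
    [0.5,0.01,-0.002,0.012,0],
    [0.5,0.01,-0.002,0.012,0],
  ],
)

```text
time_s: 2.33
ee_pos: [596.0, 259.2, 50.2]
ee_rot: [-179.9, -0.2, -177.4]
force: [0.3, 0.2, -0.2]
gripper_width: 45.5
```

>>> arm_command(
  targets=[
    [0.5,0,0,0.002,0],
    [0.5,0,0,0.004,0],
    [0.5,0,0,0.006,0],
    [0.5,0,0,0.007,0],
    [0.5,0,0,0.007,0],
  ],
)

```text
time_s: 2.75
ee_pos: [595.9, 259.1, 46.5]
ee_rot: [-179.9, -0.2, -177.4]
force: [0.1, -0.1, 0.6]
gripper_width: 45.6
```

>>> arm_command(
  targets=[
    [0.5,0,0,0.001,0],
    [0.5,0,0,0.002,0],
    [0.5,0,0,0.002,0],
    [0.5,0,0,0.002,0],
  ],
)

```text
time_s: 3.08
ee_pos: [595.9, 259.1, 45.5]
ee_rot: [-179.9, -0.2, -177.4]
force: [0.8, -0.1, 0.2]
gripper_width: 45.6
```

>>> arm_command(
  targets=[
    [0.5,0,0,0.001,0],
    [0.5,0,0,0.002,0],
    [0.5,0,0,0.002,0],
    [0.5,0,0,0.002,0],
  ],
)

```text
time_s: 3.42
ee_pos: [595.9, 259.1, 44.4]
ee_rot: [-179.9, -0.2, -177.4]
force: [-0.9, 0.5, 0.7]
gripper_width: 45.6
```

Run:
```python
from h import *
print(env.state()["force"],env.state()["ee_pos"])
b=env.grab_frame("side")[200:300,250:370,::-1]
cv2.imwrite("pics/c3.png",cv2.resize(b,None,fx=5.8,fy=5.8,interpolation=cv2.INTER_CUBIC))
```

```text
[-0.94952045  0.51929173  0.71826981] [595.86875401 259.08350614  44.43155376]
```

View pics/c3.png

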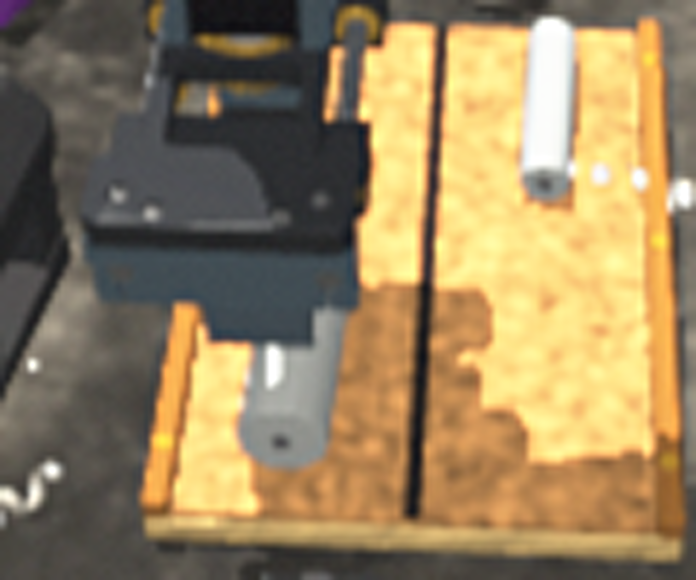

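Run:
```python
from h import *
for p in((580,296,44),(612,296,44),(596,283,44),(588,258,47),(588,299,31),(588,299,47),(588,216,47),(588,299,15)):print(p,(proj("side",p)-[250,200])*5.8, proj("top",p))
```

```text
(580, 296, 44) [306.31083352 414.42630982] [242.16548779 193.29751606]
(612, 296, 44) [210.77481725 406.8962295 ] [242.34618779 181.81501164]
(596, 283, 44) [264.33783634 379.95984429] [247.03318639 187.44593493]
(588, 258, 47) [297.91539833 319.12736094] [256.02762404 189.91397627]
(588, 299, 31) [282.69952314 444.36625572] [241.98672215 191.39313541]
(588, 299, 47) [280.66882101 413.9904806 ] [240.900663  190.2123105]
(588, 216, 47) [314.17899156 229.67104958] [271.51339118 189.60856567]
(588, 299, 15) [284.67381493 473.89823009] [243.04162582 192.54008632]
```

Run:
```python
from h import *
for p in((634,348,123),(558,348,123),(596,295,44),(596,170,123),(596,295,84),(596,283,84)):print(p,(proj("side",p)-[250,200])*5.8,proj("side",p))
print(env.state())
b=env.grab_frame("side")[60:300,200:420,::-1]
cv2.imwrite("pics/c4.png",cv2.resize(b,None,fx=2.5,fy=2.5,interpolation=cv2.INTER_CUBIC))
```

```text
(634, 348, 123) [ 89.301834   369.93576628] [265.39686793 263.78202867]
(558, 348, 123) [347.85386112 390.04054267] [309.97480364 267.24836943]
(596, 295, 44) [258.91319153 408.26400192] [294.64020544 270.39034516]
(596, 170, 123) [301.96595978 -16.51922776] [302.06309651 197.15185728]
(596, 295, 84) [252.81647347 328.81430664] [293.58904715 256.69212183]
(596, 283, 84) [258.51517754 300.4903051 ] [294.57158233 251.80867329]
{'time_s': 3.4667, 'qpos': array([ 2.25264703e+01,  3.16030130e+01,  9.02460870e+01, -8.58538942e-02,
        5.83647830e+01, -7.00510506e+01]), 'qvel': array([-0.1255054 , -0.03191746, -0.00039045, -0.09381332, -0.01612977,
        0.00042281]), 'effort': array([ 5.11181388e-04, -5.02949131e+01, -2.02680624e+01, -1.12321702e-02,
        1.02558711e-01, -6.52538324e-05]), 'ee_pos': array([595.9014425 , 259.10786293,  44.42637632]), 'ee_rot': array([-1.79858464e+02, -1.76194468e-01, -1.77377529e+02]), 'force': array([-0.63471844,  0.28059518,  0.2005248 ]), 'torque': array([ 0.03508006,  0.00506804, -0.0092806 ]), 'gripper_width': 45.29520488861922}
```

View pics/c4.png

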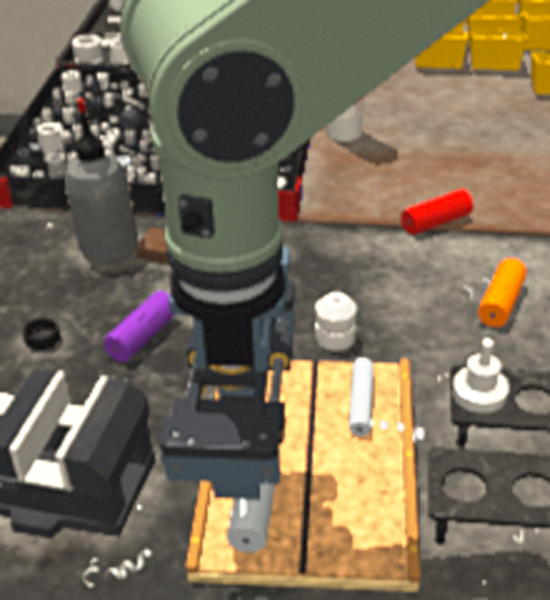

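Run:
```python
from h import *
b=env.grab_frame("top")[:,:,::-1]
b=b[120:250,180:340]
cv2.imwrite("pics/c5.png",cv2.resize(b,None,fx=4.6,fy=4.6,interpolation=cv2.INTER_CUBIC))
for z in (100,123,160):
  for y in (170,182,348,336): print(z,y,(proj("top",(596,y,z))-[180,120])*4.6)
```

```text
100 170 [492.43755178 285.37347319]
100 182 [471.09114113 285.79114819]
100 348 [175.36343463 291.57751071]
100 336 [196.76862783 291.15868553]
123 170 [489.45449359 276.01848501]
123 182 [467.62169853 276.44472051]
123 348 [165.14558536 282.34987644]
123 336 [187.03987421 281.92244041]
160 170 [484.35978807 260.04128747]
160 182 [461.69627049 260.48204553]
160 348 [147.69313695 266.58875034]
160 336 [170.42292057 266.14670354]
```

View pics/c5.png

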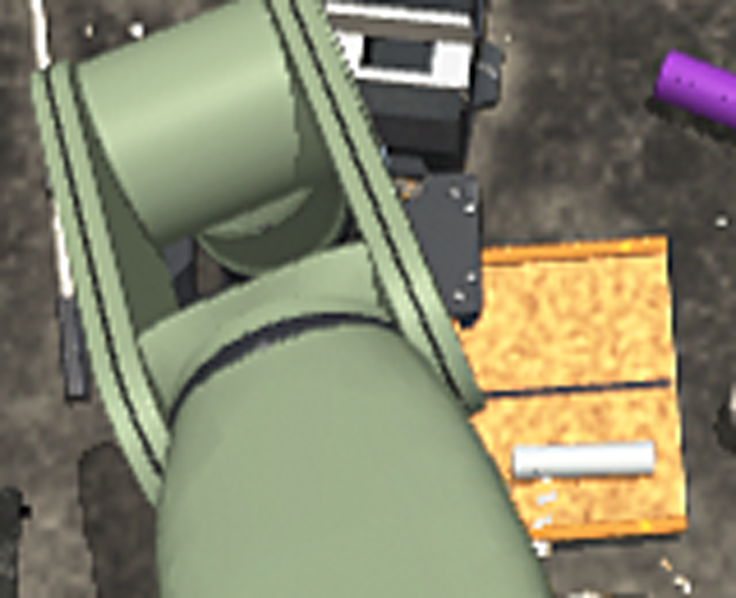

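Run:
```python
from h import *
for u,v in((208,342),(312,342),(248,345)):
  for z in(78,82): print(u,z,ray("side",(250+u/5.8,200+v/5.8),z))
```

```text
208 78 [610.60034321 296.8056273   78.        ]
208 82 [609.77243434 300.12966252  82.        ]
312 78 [577.29551236 293.54341561  78.        ]
312 82 [576.71038772 296.89123157  82.        ]
248 78 [597.59311999 296.78383736  78.        ]
248 82 [596.86003066 300.10803142  82.        ]
```

>>> arm_command(
  targets=[
    [0.5,0,0,0.01,0],
    [0.5,0,0,0.02,0],
    [0.5,0,0,0.03,0],
    [0.5,0,0,0.04,0],
    [0.5,0,0,0.04,0],
  ],
)

```text
time_s: 3.98
ee_pos: [596.3, 259.0, 24.5]
ee_rot: [-179.9, -0.1, -177.4]
force: [0.4, 0.4, 0.8]
gripper_width: 45.7
```

Run:
```python
from h import *
b=env.grab_frame("side")[200:300,250:370,::-1]
cv2.imwrite("pics/c6.png",cv2.resize(b,None,fx=5.8,fy=5.8,interpolation=cv2.INTER_CUBIC))
for z in(47,50,55,60):print(z,(proj("side",(594,295,z))-[250,200])*5.8)
```

```text
47 [264.45306404 402.97076526]
50 [264.02436328 397.17701938]
55 [263.30474654 387.45164229]
60 [262.57866072 377.63883783]
```

View pics/c6.png

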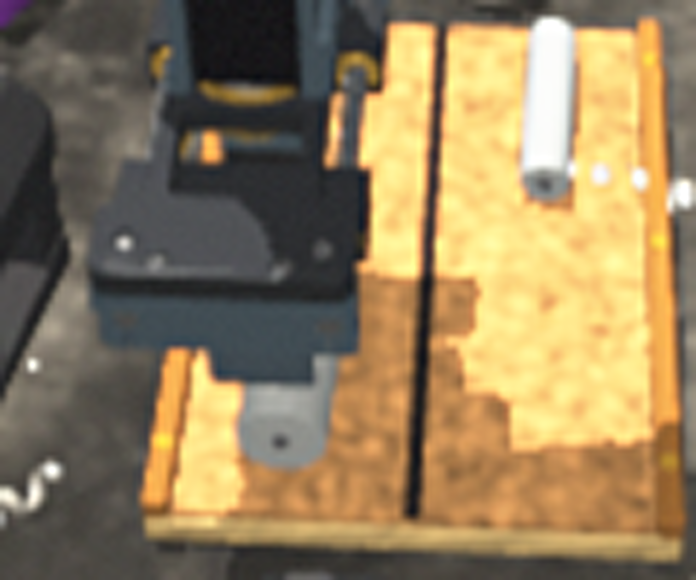

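>>> arm_command(
  targets=[
    [0.5,0,0,0.006,0],
    [0.5,0,0,0.012,0],
    [0.5,0,0,0.016,0],
    [0.5,0,0,0.018,0],
    [0.5,0,0,0.018,0],
  ],
)

```text
time_s: 4.45
ee_pos: [602.3, 259.3, 24.0]
ee_rot: [-180.0, 0.7, -177.3]
force: [0.8, -5.9, 35.6]
gripper_width: 45.7
```

>>> arm_command(
  targets=[
    [0.5,0,0,0.001,0],
    [0.5,0,0,0.002,0],
    [0.5,0,0,0.002,0],
  ],
)

```text
time_s: 4.7
ee_pos: [603.2, 259.7, 24.3]
ee_rot: [180.0, 0.9, -177.3]
force: [-1.2, -0.8, 11.6]
gripper_width: 45.5
```

```bash
cat > look.py <<'E'
from h import *
import sys
b=env.grab_frame("side")[200:300,250:370,::-1]
cv2.imwrite(f"pics/{sys.argv[1]}.png",cv2.resize(b,None,fx=5.8,fy=5.8,interpolation=cv2.INTER_CUBIC))
s=env.state();print(s["time_s"],s["ee_pos"].round(1),s["ee_rot"].round(1),s["force"].round(1))
E
python3 look.py c7;python3 -c "
from h import *
print(env.state()['qpos'],env.state()['torque'])"
```

```text
4.75 [603.2 259.7  24.3] [ 180.     0.9 -177.3] [-0.4 -0.4 13.3]
[ 22.4377812   32.80753506  91.3439392   -0.33896885  55.03581406
 -70.05555293] [-0.18340029  0.20951364  0.03909342]
```

View pics/c7.png

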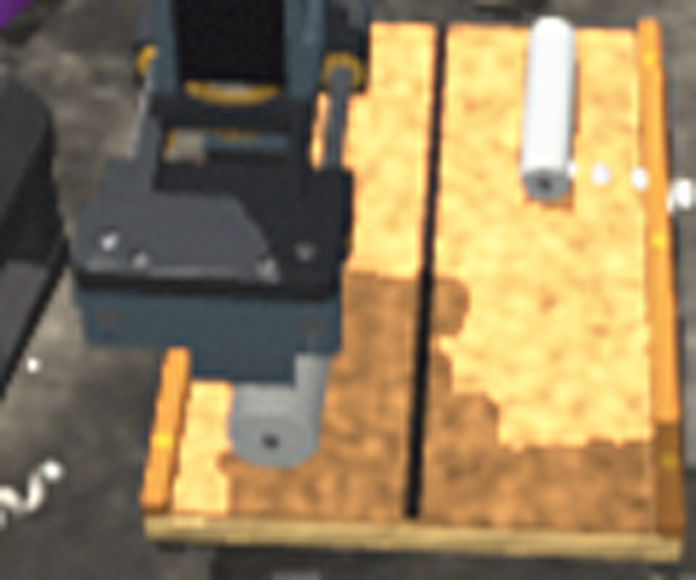

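>>> arm_command(
  targets=[
    [0.5,0.005,0,0.002,0],
    [0.5,0.01,0,0.002,0],
    [0.5,0.016,0,0.002,0],
    [0.5,0.022,0,0.002,0],
    [0.5,0.028,0,0.002,0],
    [0.5,0.034,0,0.002,0],
    [0.5,0.04,0,0.002,0],
    [0.5,0.04,0,0.002,0],
  ],
)

```text
time_s: 5.42
ee_pos: [583.9, 259.5, 24.2]
ee_rot: [179.9, 1.0, -177.3]
force: [-0.3, 0.4, 11.6]
gripper_width: 45.6
```

```bash
python3 look.py c8
```

```text
5.4667 [584.1 259.5  24.2] [ 179.9    1.  -177.3] [-0.4  0.5 12. ]
```

View pics/c8.png

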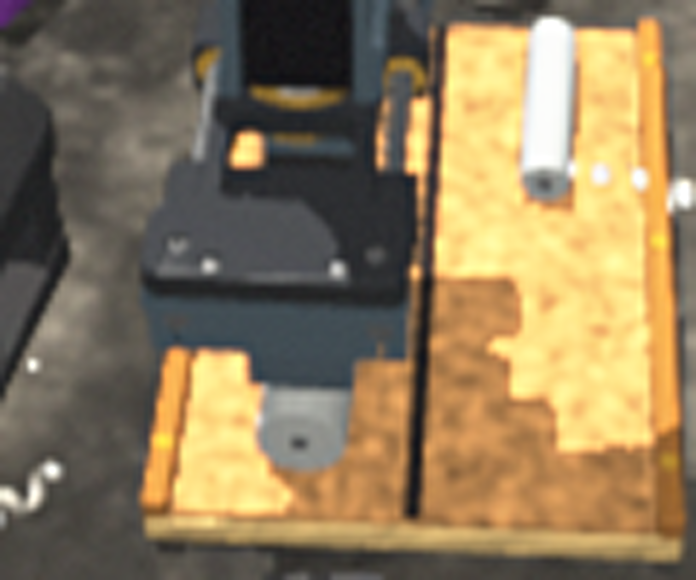

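>>> arm_command(
  targets=[
    [0.5,0.005,0,0.002,0],
    [0.5,0.01,0,0.002,0],
    [0.5,0.016,0,0.002,0],
    [0.5,0.022,0,0.002,0],
    [0.5,0.028,0,0.002,0],
    [0.5,0.032,0,0.002,0],
    [0.5,0.032,0,0.002,0],
    [0.5,0.032,0,0.001,0],
  ],
)

```text
time_s: 6.13
ee_pos: [568.9, 259.3, 24.2]
ee_rot: [179.9, 1.1, -177.3]
force: [1.1, -0.0, 7.5]
gripper_width: 45.5
```

>>> arm_command(
  targets=[
    [0.5,0,0,-0.004,0],
    [0.5,0,0,-0.016,0],
    [0.5,0,0,-0.024,0],
    [0.5,0,0,-0.024,0],
  ],
)

```text
time_s: 6.47
ee_pos: [568.6, 259.4, 36.2]
ee_rot: [179.9, 1.1, -177.3]
force: [-0.6, 0.1, -0.2]
gripper_width: 45.4
```

```bash
python3 look.py c9
```

```text
6.5167 [568.5 259.3  36. ] [ 179.9    1.1 -177.3] [-0.2 -0.6 -0.3]
```

View pics/c9.png

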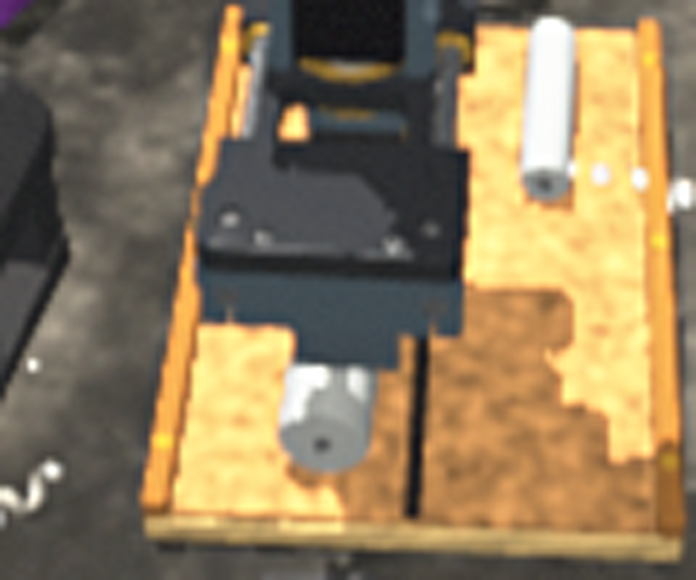

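>>> arm_command(
  targets=[
    [0.5,-0.015,0,0,0],
    [0.5,-0.029,0,0,0],
    [0.5,-0.029,0,0.008,0],
    [0.5,-0.029,0,0.015,0],
    [0.5,-0.029,0,0.02,0],
    [0.5,-0.029,0,0.023,0],
    [0.5,-0.029,0,0.024,0],
    [0.5,-0.029,0,0.024,0],
  ],
)

```text
time_s: 7.18
ee_pos: [583.3, 259.8, 24.6]
ee_rot: [179.9, 1.1, -177.3]
force: [0.3, -1.1, 3.2]
gripper_width: 45.7
```

>>> arm_command(
  targets=[
    [0.5,0.002,0,0.002,0],
    [0.5,0.008,0,0.002,0],
    [0.5,0.014,0,0.002,0],
    [0.5,0.02,0,0.002,0],
    [0.5,0.026,0,0.002,0],
    [0.5,0.032,0,0.002,0],
    [0.5,0.036,0,0.002,0],
    [0.5,0.036,0,0.002,0],
  ],
)

```text
time_s: 7.85
ee_pos: [565.7, 259.6, 24.3]
ee_rot: [179.8, 1.2, -177.3]
force: [0.3, 0.2, 6.3]
gripper_width: 45.6
```

>>> arm_command(
  targets=[
    [0.5,0.005,0,0.002,0],
    [0.5,0.01,0,0.002,0],
    [0.5,0.016,0,0.002,0],
    [0.5,0.022,0,0.002,0],
    [0.5,0.028,0,0.002,0],
    [0.5,0.032,0,0.002,0],
    [0.5,0.032,0,0.001,0],
    [0.5,0.032,0,0.001,0],
  ],
)

```text
time_s: 8.52
ee_pos: [550.0, 259.4, 24.2]
ee_rot: [179.8, 1.3, -177.3]
force: [-0.7, 1.0, 5.4]
gripper_width: 45.5
```

>>> arm_command(
  targets=[
    [0.5,0,0,-0.004,0],
    [0.5,0,0,-0.016,0],
    [0.5,0,0,-0.024,0],
    [0.5,0,0,-0.024,0],
  ],
)

```text
time_s: 8.85
ee_pos: [550.2, 259.5, 36.9]
ee_rot: [179.7, 1.4, -177.3]
force: [0.2, 1.2, -0.6]
gripper_width: 45.4
```

```bash
python3 look.py c10
```

```text
8.9 [550.  259.4  36.5] [ 179.8    1.4 -177.3] [-0.5  0.3 -0.4]
```

View pics/c10.png

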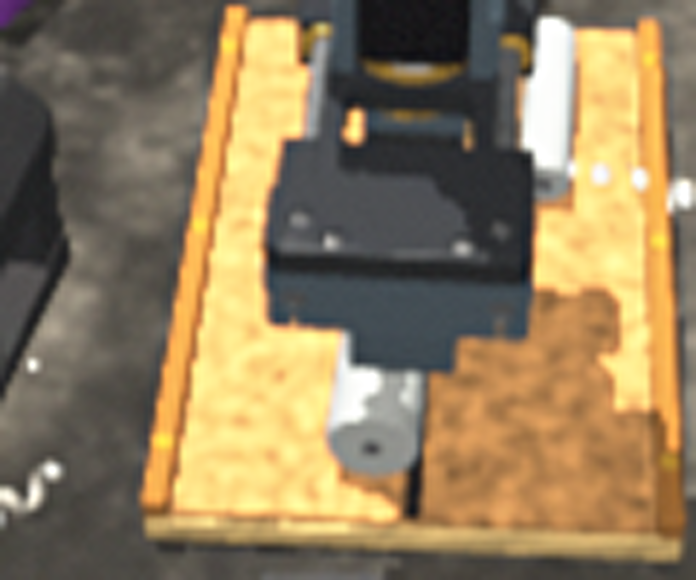

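>>> arm_command(
  targets=[
    [0.5,-0.015,0,0,0],
    [0.5,-0.03,0,0,0],
    [0.5,-0.03,0,0.008,0],
    [0.5,-0.03,0,0.015,0],
    [0.5,-0.03,0,0.02,0],
    [0.5,-0.03,0,0.024,0],
    [0.5,-0.03,0,0.025,0],
    [0.5,-0.03,0,0.025,0],
  ],
)

```text
time_s: 9.57
ee_pos: [565.4, 260.0, 24.6]
ee_rot: [179.8, 1.4, -177.2]
force: [0.4, -0.9, 3.2]
gripper_width: 45.5
```

>>> arm_command(
  targets=[
    [0.5,0.002,0,0.002,0],
    [0.5,0.008,0,0.002,0],
    [0.5,0.014,0,0.002,0],
    [0.5,0.02,0,0.002,0],
    [0.5,0.026,0,0.002,0],
    [0.5,0.032,0,0.002,0],
    [0.5,0.036,0,0.002,0],
    [0.5,0.036,0,0.002,0],
  ],
)

```text
time_s: 10.23
ee_pos: [547.8, 259.7, 24.3]
ee_rot: [179.7, 1.5, -177.2]
force: [-0.8, 0.3, 6.7]
gripper_width: 45.1
```

```bash
python3 look.py c11
```

```text
10.2833 [548.  259.7  24.3] [ 179.7    1.5 -177.2] [-1.4  0.   6.3]
```

View pics/c11.png

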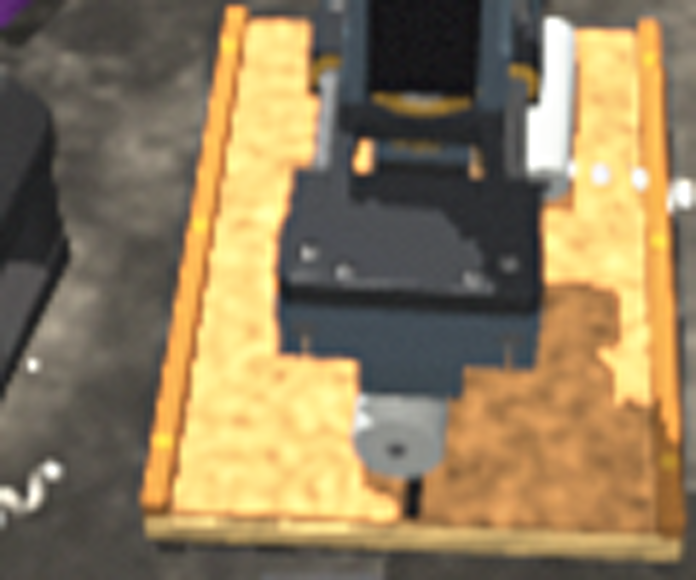

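>>> arm_command(
  targets=[
    [0.5,0.004,0,0.002,0],
    [0.5,0.008,0,0.002,0],
    [0.5,0.012,0,0.002,0],
    [0.5,0.016,0,0.002,0],
    [0.5,0.02,0,0.002,0],
    [0.5,0.021,0,0.001,0],
    [0.5,0.021,0,0.001,0],
    [0.5,0.021,0,0,0],
  ],
)

```text
time_s: 10.95
ee_pos: [537.6, 259.6, 24.4]
ee_rot: [179.7, 1.5, -177.2]
force: [0.8, 1.0, 2.0]
gripper_width: 45.2
```

>>> arm_command(
  targets=[
    [0.5,0,0,-0.006,0],
    [0.5,0,0,-0.03,0],
    [0.5,0,0,-0.08,0],
    [0.5,0,0,-0.14,0],
    [0.5,0,0,-0.2,0],
    [0.5,0,0,-0.25,0],
    [0.5,0,0,-0.25,0],
  ],
)

```text
time_s: 11.53
ee_pos: [537.0, 260.0, 154.6]
ee_rot: [179.5, 2.0, -177.2]
force: [1.6, -0.2, 0.9]
gripper_width: 45.6
```

```bash
python3 look.py c12
```

```text
11.5833 [535.6 259.4 151.9] [ 179.6    1.8 -177.2] [ 0.2  0.  -0.2]
```

View pics/c12.png

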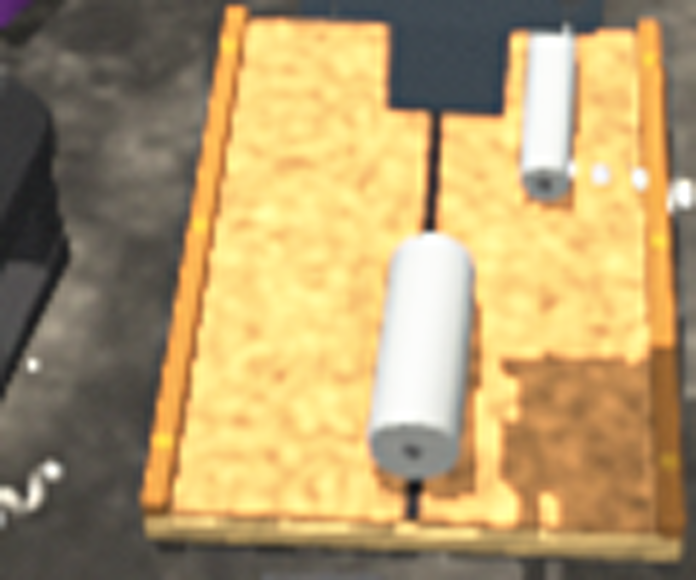

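The pin now sits over the line in the side view: its end hole is at about column 412 and the line at about 413. I'll swing the arm clear to check from above.

>>> arm_command(
  targets=[
    [0.5,0.03,0.06,-0.02,0],
    [0.5,0.08,0.12,-0.04,0],
    [0.5,0.13,0.18,-0.04,0],
    [0.5,0.18,0.24,-0.04,0],
    [0.5,0.23,0.3,-0.04,0],
    [0.5,0.28,0.36,-0.04,0],
    [0.5,0.33,0.42,-0.04,0],
    [0.5,0.36,0.46,-0.04,0],
  ],
)

```text
time_s: 12.25
ee_pos: [340.7, 481.5, 165.9]
ee_rot: [179.7, 1.6, -177.1]
force: [0.6, -0.6, 0.9]
gripper_width: 45.8
```

>>> arm_command(
  targets=[
    [0.5,0.05,0.05,0,0],
    [0.5,0.1,0.1,0,0],
    [0.5,0.15,0.15,0,0],
    [0.5,0.2,0.16,0,0],
    [0.5,0.24,0.16,0,0],
    [0.5,0.24,0.16,0,0],
  ],
)

```text
time_s: 12.75
ee_pos: [212.7, 554.3, 160.5]
ee_rot: [180.0, 1.4, -176.9]
force: [0.8, 0.0, -0.3]
gripper_width: 46.0
```

Run:
```python
from h import *
s=env.state();print(s["time_s"],s["ee_pos"],s["force"])
for n,f,box in(("top","t9",(236,170,331,245)),("side","s9",(276,200,370,295))):
    img=env.grab_frame(n);cv2.imwrite(f"pics/{f}.png",img[:,:,::-1])
    o,d=measure(img,n,box)
    for q in o:
        z=31 if q[0]>250 else 25
        A,B=[ray(n,p,z) for p in q[2:4]];M=(A+B)/2
        L=(-.0472*M[1]+557.6) if n=="top" else (-.0499*M[1]+559.7)
        print(n,q[0],q[1],A,B,"mid",M,"off line",M[0]-L,"slope",(B-A)[0]/(B-A)[1])
a=cv2.imread("pics/t9.png")[160:255,190:370]
cv2.imwrite("pics/t9z.png",cv2.resize(a,None,fx=4.4,fy=4.4,interpolation=cv2.INTER_CUBIC))
```

```text
12.75 [212.65874065 554.30484503 160.49918705] [ 0.83146038  0.00090833 -0.30551369]
top 342 [256.8625731  206.98830409] [542.78722244 216.38074672  31.        ] [544.51131979 301.01831514  31.        ] mid [543.64927112 258.69953093  31.        ] off line -1.740111024377029 slope 0.02037035537965396
top 205 [306.2097561  219.54634146] [507.28021421  82.70733547  25.        ] [504.82339935 165.19196654  25.        ] mid [506.05180678 123.949651    25.        ] off line -45.69776969235363 slope -0.029785122818296258
side 244 [344.19262295 217.79508197] [512.57657317  68.40746814  25.        ] [507.23494221 167.67368897  25.        ] mid [509.90575769 118.04057856  25.        ] off line -43.9040174380508 slope -0.053811164770715715
side 588 [322.46428571 260.96768707] [547.8693852  198.00376757  31.        ] [545.01577194 305.73200036  31.        ] mid [546.44257857 251.86788397  31.        ] off line -0.6892140239657465 slope -0.0264890009596867
```

View pics/t9z.png

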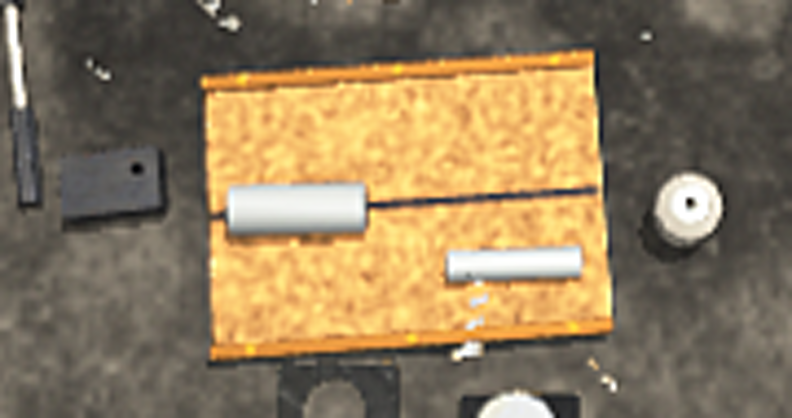

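```bash
python3 -c "
from workcell import env
s=env.state();print(s['qvel'].round(2));print(env.job_done())"
```

```text
[-1.73 -0.1  -1.11 -0.31 -0.05  0.01]
the job is handed in; nothing more can be done
None
```

I rolled the thick pin about 44 mm (roughly 2.7 rad of turn) onto the ruled line and handed the job in at about 13 s. I used the two half-open fingertips on top of it, in three strokes with a lift and reset between them. I got no verdict back.

**Final checks:**
- **Position:** The pin's centre is 1.7 mm off the line in the top view and 0.7 mm off in the side view, against a limit of 8 mm.
- **Angle:** The pin's axis is about 0.07 rad off the line in the top view and 0.02 rad in the side view, against a limit of 0.17 rad. The two views disagree because the pin is only a few pixels wide in the pictures.
- **Other objects:** The thin pin measures the same as at the start. By eye, the block and chuck look unmoved in the top view.
- **Arm:** It was swung well clear of the board and touching nothing. It was still settling slightly when I handed in.

**What disagreed:** The reported tool height did not match the pictures. The fingertips met the pin's top (47 mm) at a reported height of about 24 mm, so I went by the pictures and the contact force. Because of this, the first touch pressed harder than intended, reading about 36 N at the end of that move. It nudged the pin about 3 mm the wrong way before I started rolling it.

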